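# Lock the bayonet cap of the blue air-filter pot

## Task

The blue-capped air-filter pot has just got its new cartridge and its bayonet cap still stands up unlocked. First press the blue cap well down against its spring, then twist it a quarter turn clockwise (seen from above) and let go, so that it springs up into its locking notch and stays locked. Leave the yellow-capped pot as it is: it has no cartridge yet.

Things in the scene. Friction and masses are not known exactly. Their poses are not given: they have to be found in the camera images.
- blue_grip (a point): point on the upright finger bar of the blue cap, on its turning axis, 127 mm above the desk while the cap is up. Bar: 56 mm long (point x), 14 mm thick (y), 32 mm tall on a 72 mm disc; the point is 21 mm above the disc, 11 mm below the bar's top. z is up. The cap is captive (moves only down and round) on a grey pot, 80 mm across, blue band, 110 mm square foot screwed to the desk.
- blue_press (a joint): how far the blue cap is pressed in, m: 0 = fully up, 0.015 = bottom stop. The spring pushes up with about 5 N at 0 and 12 N at the stop. The cap turns only while pressed 0.009 to 0.015; let go in the locking notch it springs up to about 0.005 and stays there.
- blue_turn (a joint): how far the blue cap is turned clockwise seen from above, rad: starts at 0 to 0.09 (unlocked, free to rise), end stop 1.66. Not pressed in, it is blocked at 0.12. The locking notch takes it from 1.33 to the stop, 1.57 being right; a light twist does it (under 0.1 N m).
- yellow_grip (a point): the same point on the cap of the yellow pot, which is the same in all but colour (yellow cap and band): to be left as it is

How it is judged:
By the outcome, as a careful person would: the job done as asked, in the order asked, and still so for the second after the job is handed in, with the robot touching nothing.
It also fails if it takes over 32 s, if anything falls off the work surface, if the arm or the gripper's body presses on something with over 40 N, if the wrist force passes 120 N, or if a joint passes its speed limit or range.

## Robot

A 6-joint arm with a two-finger parallel gripper is mounted at the origin on a cart in front of the work surface, level with it; the furniture and walls round the work are solid. World frame = base frame: x ahead of the robot, y to its left, z up, the work surface at z = 0. Lengths are in m, angles in rad, forces in N, time in s.
With the tool pointing down it reaches from about 0.35 to 0.775 m from the base axis. Payload 5.5 kg.
Tool frame: the origin (TCP) lies on the centre line of the jaws, within the pads' length; the fingertips stand 11 mm ahead of it and the grasp point (between the pads) lies 8 mm behind it; z points along the fingers, y is the line along which they close (so a half turn about z gives the same grasp; the last joint's range is limited). The gripper opens to 85 mm and grips with 20 to 120 N. Pads are 22 mm wide; open, the fingers measure 114 mm over their backs; the gripper's body (76 mm by 85 mm) begins 54 mm behind the grasp point. The pads swing forward as they close: fully open they stand 13 mm farther back than shut.
Start: joints at [-1.44, 0.313, 0.046, 1.304, 0, 1.431], TCP at [0.154, -0.554, 0.242] pointing down, gripper open.
Joint ranges: [-2.76, 2.76], [-0.86, 1.69], [-1.03, 1.26], [-2.2, 2.34], [-1.47, 1.5], [-3.14, 3.14]. Speed limits (rad/s): [2.57, 2.57, 3.14, 3.14, 3.14, 3.14].

## Interface

Orientations are given as a unit quaternion [w, x, y, z].
In Python, from workcell import get_state, eyes, env gives the robot as it stands.
- The arm moves only by the shell command python3 -m inch 'ROWS' [OPENING] [FORCE]. ROWS is JSON, one flat list of numbers, 4 for each row, row after row: the shift along the tool's x, y, z in cm, then the turn about the tool's z in rad. A call has exactly 5 rows; each row shifts and turns the commanded pose from where the row before left it, along the tool's axes as they then stand; what a row does not reach is not made up. A row lasts 1/12 s, in which the tool goes at most 41.7 mm and 7.16 degrees, less where a joint would pass 70% of its speed; a pose out of reach is approached as far as the arm can. A call is refused whole if a number of a shift passes 4.17 or a number of a turn 0.125, either way. A call with a gripper value outside its range is refused whole. OPENING is the opening, from -1 (shut) to 1 (fully open), set as the call begins (- or left out, the last holds). The fingers move at their own pace and stop on an object; FORCE is the grip in N (left out, the last holds). Time passes only in rows, so rows that do not move let the fingers close, or fill a call up. It gives the time, the measured TCP pose, the force, the opening and the grip force at its end, in the units of the state.
- get_state(): the state, without advancing time (a new reading comes with each control period).
- eyes.read_camera(name): name is "side" or "top"; returns the picture (384x512x3 uint8, red, green, blue); there is no depth.
- eyes.camera_info(name): a dict with "fovy" (degrees; the focal length in pixels is half the picture's height over the tangent of half this angle, whatever the lens; pixels are square), "cx", "cy" (the principal point, pixels), "D" ([k1, k2, p1, p2, k3] as OpenCV has them; the pictures are not rectified), "xyz" and "orientation" of the camera in the world. Camera axes: x right, y down, z forward; pixel columns grow to the right and rows downward; lengths in m; the calibration is good to about 2 mm. A picture is of the moment at which its call begins. camera_info takes no time and is no camera call.
- env.hand_in(): hands the job in; it is judged then, once.
The state is a dict: "clock": time; "joint_pos": joint angles; "qvel": joint speeds; "tau": joint torques, N m; "tcp_pos": TCP position; "orientation": TCP orientation; "wrist_force": force on the tool from outside, world axes, zero at the start; "ft_torque": the same for the moment, N m; "finger_gap": finger opening in m; "grip_force": force on a finger pad.
Only numpy, scipy, OpenCV 4.12 (cv2) and the standard library are available. Lean on these libraries where they do the work, as an engineer would, in place of code of your own. Each camera call takes 0.05 s, during which the arm holds its last target. There are 200 camera calls.

## Working session

There is one attempt and no reset: what is moved stays moved. The work goes in short steps, Python scripts to look and compute and a shell command to move; the robot and the scene stay as the last step left them, time stands still between calls to the robot, and variables do not carry over. Pictures are saved under pics/ and viewed, at most 10 in all, crops included, and the job is handed in when it is done.

```bash
mkdir -p pics; ls; python3 - <<'E'
from workcell import get_state, eyes, env
import cv2
for n in("top","side"):
    print(n,eyes.camera_info(n)); cv2.imwrite(f"pics/{n}0.png",eyes.read_camera(n)[:,:,::-1])
print(get_state())
E
```

```text
pics
top {'fovy': 49.225654564639385, 'cx': 258.1809599814826, 'cy': 190.15362517480764, 'D': array([-0.03417333,  0.        ,  0.        ,  0.        ,  0.        ]), 'xyz': array([0.39087874, 0.07109715, 0.94317264]), 'orientation': array([-0.04481439,  0.70489347, -0.70459833,  0.06824997])}
side {'fovy': 45.732481975997004, 'cx': 261.59074320936, 'cy': 188.05908586858038, 'D': array([-0.12362787,  0.        ,  0.        ,  0.        ,  0.        ]), 'xyz': array([0.220296  , 0.73649461, 0.6493273 ]), 'orientation': array([ 0.08805022, -0.18305803,  0.87273854, -0.44391931])}
{'clock': 0.1, 'joint_pos': array([-1.43959252e+00,  3.13936763e-01,  4.50825337e-02,  1.30360459e+00,
       -2.72737114e-05,  1.43118697e+00]), 'qvel': array([ 5.01957092e-06, -1.11748114e-03,  3.03058534e-03, -2.71924194e-04,
       -1.54621562e-03,  1.21382575e-03]), 'tau': array([ 3.09487456e-03, -4.81722379e+01,  2.99245280e+01,  1.26295522e-02,
       -5.30778766e-05,  9.88187963e-06]), 'tcp_pos': array([ 0.15374022, -0.55360399,  0.2414874 ]), 'orientation': array([-8.31296176e-04,  9.90846184e-01,  1.34993146e-01, -1.01431976e-05]), 'wrist_force': array([-0.30990648,  0.0465993 , -0.79087793]), 'ft_torque': array([ 0.00104443, -0.01038374,  0.02776827]), 'grip_force': 0.0, 'finger_gap': 0.08534762846031294}
```

View pics/top0.png

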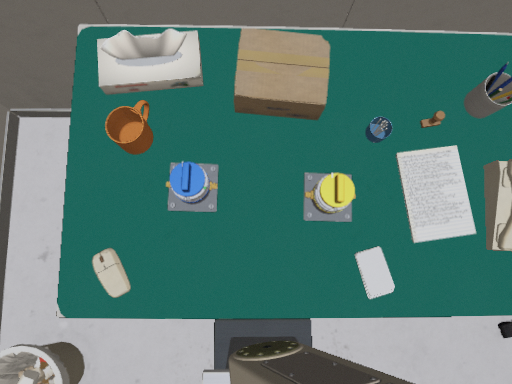

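View pics/side0.png

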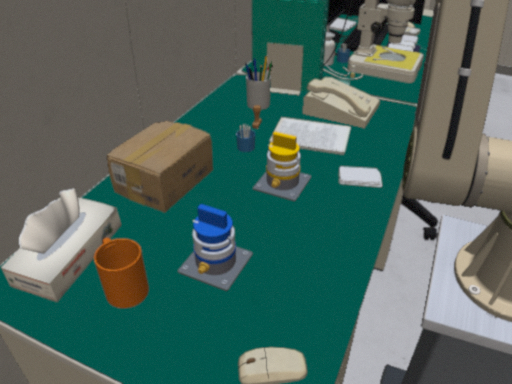

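The top view shows the blue cap at about (187,181), its bar nearly vertical in the image; the yellow cap is at (338,191). The side view shows the blue cap at (213,225).

```bash
python3 - <<'E'
import cv2,numpy as np
a=cv2.imread("pics/top0.png")[155:215,160:220]; b=cv2.imread("pics/side0.png")[195:255,185:245]
cv2.imwrite("pics/z1.png",cv2.resize(np.hstack([a,b]),(800,400),interpolation=cv2.INTER_NEAREST))
E
```

```text
(no output)
```

View pics/z1.png

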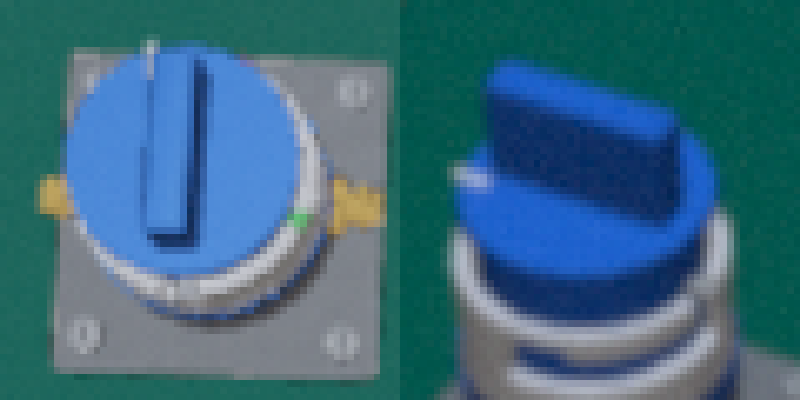

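The zoom shows the bar's top face from (176,53) to (167,235), the disc centred near (184,160) in the left crop, and the bar's top centre near (584,97) in the right crop.

```bash
cat > h.py <<'E'
from workcell import get_state, eyes, env
import cv2,numpy as np
from scipy.spatial.transform import Rotation as R
def ray(n,u,v):
    c=eyes.camera_info(n);f=192/np.tan(np.radians(c["fovy"]/2))
    K=np.array([[f,0,c["cx"]],[0,f,c["cy"]],[0,0,1]])
    p=cv2.undistortPoints(np.array([[[u,v]]],float),K,c["D"])[0,0]
    return c["xyz"],R.from_quat(c["orientation"],scalar_first=True).apply([*p,1])
def onz(n,u,v,z):
    o,d=ray(n,u,v);return o+d*(z-o[2])/d[2]
E
python3 - <<'E'
from h import *
s=400/60
T=lambda x,y:(160+x/s-.5,155+y/s-.5)
S=lambda x,y:(185+(x-400)/s-.5,195+y/s-.5)
A=onz("top",*T(176,53),.138);B=onz("top",*T(167,235),.138)
print("bar",A,B,(A+B)/2,np.linalg.norm(A-B),np.arctan2(*(A-B)[1::-1]))
print("disc",onz("top",*T(184,160),.106), [onz("top",*T(*q),.106) for q in((65,160),(303,160),(184,43),(184,277))])
A=onz("side",*S(500,66),.138);B=onz("side",*S(670,122),.138)
print("side",A,B,(A+B)/2,np.linalg.norm(A-B),np.arctan2(*(A-B)[1::-1]))
print("foot",[onz("top",*T(*q),.004) for q in((72,50),(388,65),(380,378),(53,370))])
r=R.from_quat(get_state()["orientation"],scalar_first=True).as_matrix();print(r)
E
```

```text
bar [0.57546671 0.18571974 0.138     ] [0.52128224 0.18694416 0.138     ] [0.54837447 0.18633195 0.138     ] 0.05419831088955129 -0.02259340756384798
disc [0.54954863 0.18699935 0.106     ] [array([0.54941611, 0.2229933 , 0.106     ]), array([0.54968433, 0.15095637, 0.106     ]), array([0.58594476, 0.18791847, 0.106     ]), array([0.51364996, 0.18610993, 0.106     ])]
side [0.5770201  0.18542247 0.138     ] [0.52380402 0.18787596 0.138     ] [0.55041206 0.18664921 0.138     ] 0.05327261232663095 -0.04607173521864953
foot [array([0.60707972, 0.24034171, 0.004     ]), array([0.60231403, 0.13220749, 0.004     ]), array([0.49439607, 0.13347662, 0.004     ]), array([0.49688372, 0.24327311, 0.004     ])]
[[ 9.63553701e-01  2.67514870e-01 -2.44539269e-04]
 [ 2.67514904e-01 -9.63552319e-01  1.64463476e-03]
 [ 2.04337875e-04 -1.65011181e-03 -9.99998618e-01]]
```

```bash
T='x'; python3 -m inch '[0,0,0,-0.12,0,0,0,-0.12,0,0,0,-0.12,0,0,0,-0.12,0,0,0,-0.12]' 1
python3 -m inch '[0,0,0,-0.12,0,0,0,-0.12,0,0,0,-0.12,0,0,0,-0.12,0,0,0,-0.12]'
python3 -m inch '[0,0,0,-0.12,0,0,0,-0.12,0,0,0,-0.12,0,0,0,-0.12,0,0,0,-0.12]'
python3 -m inch '[0,0,0,-0.12,0,0,0,-0.12,0,0,0,-0.12,0,0,0,-0.12,0,0,0,-0.12]'
python3 -m inch '[0,0,0,-0.12,0,0,0,-0.12,0,0,0,-0.12,0,0,0,-0.08,0,0,0,0]'
python3 -c "
from h import *
print(get_state()['joint_pos'])"
```

```text
clock: 0.52
tcp_pos: [0.1538, -0.5538, 0.2418]
orientation: [-0.001, 0.905, 0.424, 0.0]
wrist_force: [-0.8, -0.1, 0.1]
finger_gap: 0.0856
grip_force: 0.0
clock: 0.93
tcp_pos: [0.1538, -0.5538, 0.2418]
orientation: [-0.0, 0.74, 0.673, 0.0]
wrist_force: [0.4, -0.4, -0.7]
finger_gap: 0.0856
grip_force: 0.0
clock: 1.35
tcp_pos: [0.1538, -0.5537, 0.2417]
orientation: [-0.0, 0.508, 0.862, 0.0]
wrist_force: [0.5, -0.8, 0.9]
finger_gap: 0.0852
grip_force: 0.0
clock: 1.77
tcp_pos: [0.1538, -0.5538, 0.2418]
orientation: [-0.0, 0.23, 0.973, 0.001]
wrist_force: [-0.9, 0.2, -0.9]
finger_gap: 0.0856
grip_force: 0.0
clock: 2.18
tcp_pos: [0.1538, -0.5538, 0.2418]
orientation: [-0.0, 0.014, 1.0, 0.001]
wrist_force: [-0.4, -0.3, -0.5]
finger_gap: 0.0853
grip_force: 0.0
[-1.43958602e+00  3.13690123e-01  4.54645952e-02  1.30359857e+00
 -1.57237428e-05 -1.41072510e+00]
```

```bash
python3 -m inch '[-1.5,3,0,0,-1.5,3,0,0,-1.5,3,0,0,-1.5,3,0,0,-1.5,3,0,0]' | head -2
python3 -m inch '[-1.5,3,0,0,-1.5,3,0,0,-1.5,3,0,0,-1.5,3,0,0,-1.5,3,0,0]'| head -2
python3 -m inch '[-1.5,3,0,0,-1.5,3,0,0,-1.5,3,0,0,-1.5,3,0,0,-1.5,3,0,0]'| head -2
python3 -m inch '[-1.5,3,0,0,-1.5,3,0,0,-1.5,3,0,0,-1.5,3,0,0,-1.5,3,0,0]'| head -2
python3 -m inch '[-1.5,3,0,0,-1.5,3,0,0,-1.5,2.5,0,0,-0.5,1,0,0,0,0,0,0]'
python3 - <<'E'
from h import *
s=get_state();print(s['joint_pos'],s['tcp_pos'])
r=R.from_quat(s["orientation"],scalar_first=True).as_matrix();print(r)
print("tool shift cm",100*r.T@(np.array([.5493,.1867,.127+.008*0])-s['tcp_pos']))
E
```

```text
clock: 2.6
tcp_pos: [0.2337, -0.4049, 0.242]
clock: 3.02
tcp_pos: [0.3133, -0.2572, 0.2422]
clock: 3.43
tcp_pos: [0.3929, -0.1096, 0.2423]
clock: 3.85
tcp_pos: [0.4725, 0.0381, 0.2421]
clock: 4.27
tcp_pos: [0.5257, 0.1318, 0.2415]
orientation: [-0.0, 0.015, 1.0, 0.0]
wrist_force: [0.4, 0.2, -0.4]
finger_gap: 0.0857
grip_force: 0.0
[ 9.73738689e-02  2.49675329e-01 -4.18294684e-02  1.27993104e+00
  1.55442400e-04  1.26834834e-01] [0.52572315 0.13178005 0.24148939]
[[-9.99565843e-01  2.94567770e-02 -6.51591724e-04]
 [ 2.94567229e-02  9.99566052e-01  9.25329473e-05]
 [ 6.54034690e-04  7.32990166e-05 -9.99999783e-01]]
tool shift cm [-2.20237302  5.55822272 11.44790857]
```

```bash
python3 -m inch '[-1.1,2.8,0,0,-1.1,2.76,0,0,0,0,2.5,0,0,0,2,0,0,0,2,0]' | head -2
python3 -m inch '[0,0,2,0,0,0,1.5,0,0,0,1.2,0,0,0,0.75,0,0,0,0,0]'
python3 - <<'E'
from h import *
a=eyes.read_camera("top")[135:235,140:240,::-1];b=eyes.read_camera("side")[155:255,165:265,::-1]
cv2.imwrite("pics/z2.png",cv2.resize(np.hstack([a,b]),(800,400),interpolation=cv2.INTER_NEAREST))
E
```

```text
clock: 4.68
tcp_pos: [0.5483, 0.1839, 0.1764]
clock: 5.1
tcp_pos: [0.5471, 0.1833, 0.121]
orientation: [-0.002, 0.016, 1.0, -0.001]
wrist_force: [-0.2, 0.1, 0.2]
finger_gap: 0.085
grip_force: 0.0
```

View pics/z2.png

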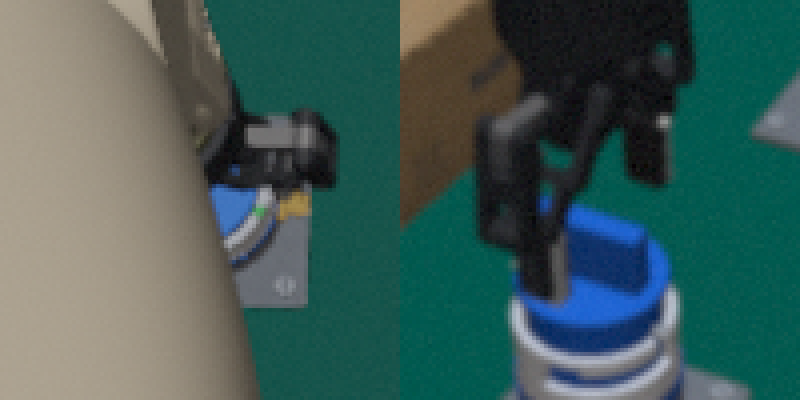

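The picture shows the open fingers straddling the blue bar, near finger at (550,280), far one at (650,170), nothing touched. I'll correct the small centring error, then close.

```bash
python3 -m inch '[-0.22,0.35,-0.1,0,0,0,0,0,0,0,0,0,0,0,0,0,0,0,0,0]'
python3 -m inch '[0,0,0,0,0,0,0,0,0,0,0,0,0,0,0,0,0,0,0,0]' -1 50
python3 -m inch '[0,0,0,0,0,0,0,0,0,0,0,0,0,0,0,0,0,0,0,0]'
```

```text
clock: 5.62
tcp_pos: [0.5512, 0.1883, 0.1241]
orientation: [0.0, 0.015, 1.0, -0.0]
wrist_force: [-0.4, 0.3, 0.7]
finger_gap: 0.0855
grip_force: 0.0
clock: 6.03
tcp_pos: [0.551, 0.1881, 0.1237]
orientation: [-0.0, 0.015, 1.0, -0.0]
wrist_force: [0.7, -0.6, -0.3]
finger_gap: 0.0255
grip_force: 0.0
clock: 6.45
tcp_pos: [0.551, 0.1878, 0.1239]
orientation: [0.0, 0.016, 1.0, -0.0]
wrist_force: [-0.2, -4.5, 2.0]
finger_gap: 0.013
grip_force: 53.4
```

```bash
python3 -m inch '[0.1,-0.1,0.25,0,0,0,0.25,0,0,0,0.25,0,0,0,0.25,0,0,0,0.25,0]'
python3 -m inch '[0,0,0.05,0,0,0,0,0,0,0,0,0,0,0,0,0,0,0,0,0]'
```

```text
clock: 6.87
tcp_pos: [0.551, 0.1876, 0.1123]
orientation: [0.001, 0.015, 1.0, 0.0]
wrist_force: [-0.8, -1.1, 10.0]
finger_gap: 0.0128
grip_force: 54.3
clock: 7.28
tcp_pos: [0.551, 0.1876, 0.1121]
orientation: [0.001, 0.015, 1.0, 0.0]
wrist_force: [-2.0, -1.2, 10.2]
finger_gap: 0.0129
grip_force: 54.4
```

```bash
python3 -m inch '[0,0,0,0.1,0,0,0,0.1,0,0,0,0.1,0,0,0,0.1,0,0,0,0.1]'
python3 -m inch '[0,0,0,0.1,0,0,0,0.1,0,0,0,0.1,0,0,0,0.1,0,0,0,0.1]'
```

```text
clock: 7.7
tcp_pos: [0.551, 0.1876, 0.1121]
orientation: [0.001, 0.264, 0.964, 0.001]
wrist_force: [-1.2, -1.2, 9.8]
finger_gap: 0.0128
grip_force: 54.4
clock: 8.12
tcp_pos: [0.551, 0.1876, 0.1121]
orientation: [0.001, 0.495, 0.869, 0.001]
wrist_force: [-1.4, -0.8, 8.9]
finger_gap: 0.0129
grip_force: 54.4
```

```bash
python3 -m inch '[0,0,0,0.1,0,0,0,0.1,0,0,0,0.1,0,0,0,0.1,0,0,0,0.05]'
python3 -m inch '[0,0,0,0.06,0,0,0,0.02,0,0,0,0,0,0,0,0,0,0,0,0]'
python3 -c "
from h import *
s=get_state();print(s['ft_torque'],s['joint_pos'])
cv2.imwrite('pics/z3.png',cv2.resize(eyes.read_camera('side')[155:275,165:285,::-1],(600,600),interpolation=cv2.INTER_NEAREST))"
```

```text
clock: 8.53
tcp_pos: [0.551, 0.1876, 0.1121]
orientation: [0.001, 0.676, 0.737, 0.001]
wrist_force: [0.0, -2.0, 9.2]
finger_gap: 0.0131
grip_force: 54.4
clock: 8.95
tcp_pos: [0.551, 0.1875, 0.1121]
orientation: [0.001, 0.704, 0.711, 0.001]
wrist_force: [-1.0, -1.0, 8.8]
finger_gap: 0.0131
grip_force: 54.4
[-0.26970073  0.31847898 -0.0634202 ] [ 1.90083280e-01  3.93334400e-01 -1.66327632e-01  1.00821863e+00
  2.08452202e-04  1.75072303e+00]
```

View pics/z3.png

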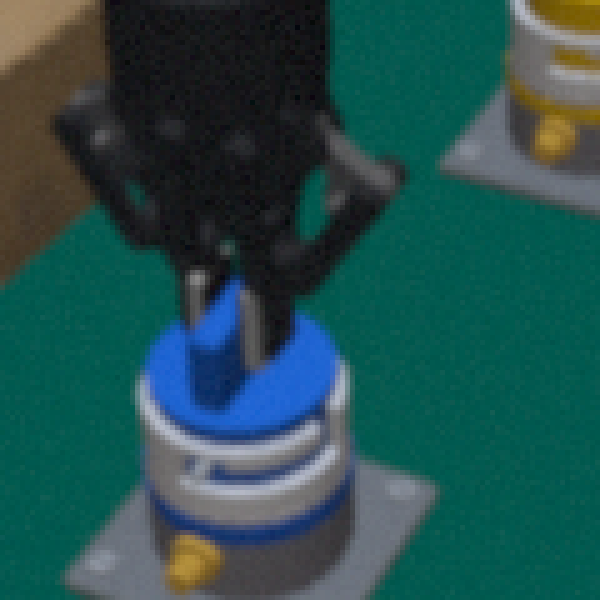

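The bar has followed to about a quarter turn with the pads still on it (bar at (220,350)), and the pin at (200,465) sits near the slot's end. I'll add a touch more turn, ease up and release.

```bash
python3 -m inch '[0,0,0,0.03,0,0,0,0,0,0,-0.2,0,0,0,-0.2,0,0,0,-0.2,0]'
python3 -m inch '[0,0,0,0,0,0,0,0,0,0,0,0,0,0,0,0,0,0,0,0]' 1
python3 -m inch '[0,0,0,0,0,0,0,0,0,0,0,0,0,0,0,0,0,0,0,0]'
```

```text
clock: 9.42
tcp_pos: [0.551, 0.1875, 0.1179]
orientation: [0.001, 0.714, 0.7, 0.001]
wrist_force: [0.2, -0.9, 6.1]
finger_gap: 0.013
grip_force: 54.2
clock: 9.83
tcp_pos: [0.5496, 0.1872, 0.1161]
orientation: [-0.0, 0.714, 0.7, -0.0]
wrist_force: [1.1, -0.9, -0.4]
finger_gap: 0.0726
grip_force: 0.0
clock: 10.25
tcp_pos: [0.55, 0.1872, 0.1167]
orientation: [0.0, 0.714, 0.7, -0.0]
wrist_force: [-0.5, -0.1, -1.0]
finger_gap: 0.0857
grip_force: 0.0
```

Released without contact; raise and move back (toward −x: tool x is now about −y, tool y about −... use computed axes) to look.

```bash
python3 -m inch '[0,0,-1,0,0,0,-2,0,0,0,-3,0,0,0,-3,0,0,0,-3,0]' | head -2
python3 -m inch '[0,0,0,0,0,-3,0,0,0,-3,0,0,0,-3,0,0,0,-3,0,0]' | head -4
python3 - <<'E'
from h import *
a=eyes.read_camera("top")[145:225,150:230,::-1];b=eyes.read_camera("side")[185:265,175:255,::-1]
cv2.imwrite("pics/z4.png",cv2.resize(np.hstack([a,b]),(800,400),interpolation=cv2.INTER_NEAREST))
E
```

```text
clock: 10.67
tcp_pos: [0.5497, 0.1871, 0.2387]
clock: 11.08
tcp_pos: [0.4288, 0.1894, 0.237]
orientation: [0.0, 0.714, 0.7, 0.0]
wrist_force: [-0.6, 0.0, -0.0]
```

View pics/z4.png

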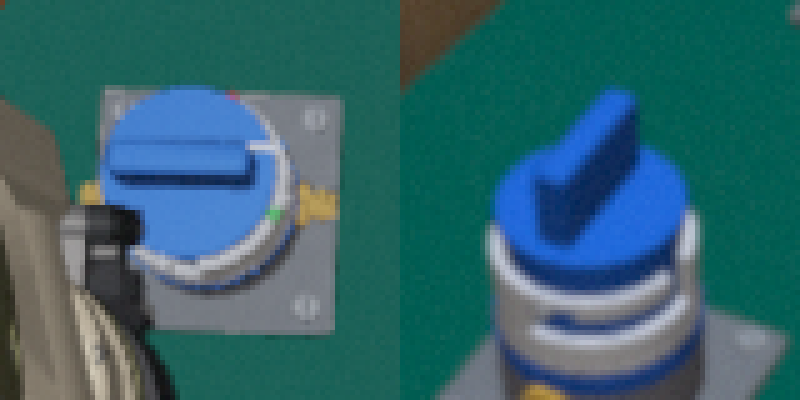

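The bar is now horizontal in the top view ((108,160)–(252,155)); in the side view its top centre is near (583,138). Checking angle and height by calibration.

```bash
python3 - <<'E'
from h import *
T=lambda x,y:(150+x/5-.5,145+y/5-.5)
S=lambda x,y:(175+(x-400)/5-.5,185+y/5-.5)
A=onz("top",*T(108,159),.133);B=onz("top",*T(252,154),.133);print(A,B,np.linalg.norm(A-B),np.arctan2(*(B-A)[1::-1]))
# height of near-bar top centre: project axis point at several z into side picture
c=eyes.camera_info("side");f=192/np.tan(np.radians(c["fovy"]/2))
K=np.array([[f,0,c["cx"]],[0,f,c["cy"]],[0,0,1]]);r=R.from_quat(c["orientation"],scalar_first=True).inv()
for z in(.138,.133,.123):
  for e in((.5493,.2147),(.5493,.1867),(.5493,.1587)):
    p=cv2.projectPoints(np.array([[*e,z]]),r.as_rotvec(),-r.apply(c["xyz"]),K,c["D"])[0].ravel()
    print(z,e,400+(p[0]+.5-175)*5,(p[1]+.5-185)*5)
E
```

```text
[0.54870114 0.21462273 0.133     ] [0.5509155  0.15838337 0.133     ] 0.05628293983102324 -1.531442842398727
0.138 (0.5493, 0.2147) 552.5218940611336 166.94474924875365
0.138 (0.5493, 0.1867) 590.6179181224315 121.13434697792513
0.138 (0.5493, 0.1587) 626.9038828298251 77.53109126596001
0.133 (0.5493, 0.2147) 553.4640791319885 177.88793705124647
0.133 (0.5493, 0.1867) 591.3911177783046 131.9784280686028
0.133 (0.5493, 0.1587) 627.5243438477713 88.26925940949536
0.123 (0.5493, 0.2147) 555.3320678994567 199.525170797411
0.123 (0.5493, 0.1867) 592.9247194628074 153.42792399530765
0.123 (0.5493, 0.1587) 628.7555204183041 109.51698750980043
```

Bar top is at 0.133 m (pressed ≈ 5 mm) and turned ≈ 1.5–1.56 rad: locked in its notch. Handing in.

```bash
python3 -c "
from workcell import env
print(env.hand_in())"
```

```text
the job is handed in; nothing more can be done
None
```

The blue cap was pressed about 12 mm, turned about a quarter turn clockwise and released; it measures about 5 mm down, as it should when locked, the yellow pot was never touched, and the job was handed in at about 11 s.

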